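Fetch the salsa pot from behind the sauce bottles

TASK

The guests want the salsa, the small white pot with the red lid at the back of the wooden condiment caddy, behind the three sauce bottles. Stand all three bottles out on the single black tray that lies beside the caddy, then take the salsa pot out and set it in the middle of the terracotta saucer, and then put every bottle back in the caddy on the very spot it came from. Keep the bottles and pot upright throughout, and leave the green-lidded pot, the green glass tumbler and the steel-topped salt shaker where they are.

Things in the scene. Friction and masses are not known exactly. Their poses are not given: they have to be found in the camera images.
- caddy: open wooden condiment caddy, fixed, 134 mm (its x) by 246 mm (its y), walls 8 mm thick and 34 mm high, inner floor 8 mm above the table. Origin: centre of its underside; x points away from the robot, turned up to 0.25 rad. The bottles stand near x = -27 mm, 66 mm apart along y, the pots near x = +26 mm, 82 mm apart: the bottles leave no room to come down on a pot.
- tray: the side area: black plastic bar tray lying singly left or right of the caddy, fixed, empty, 270 mm (its x) by 170 mm (its y), rim 14 mm high and 5 mm thick, inner floor 5 mm above the table. Origin: centre of its underside. (The pile of trays far left beside the robot is not meant.)
- saucer: round terracotta saucer, fixed, on the other side of the caddy from the tray; 136 mm in diameter, rim 14 mm high, flat inner floor about 84 mm across and 6 mm above the table. Origin: centre of its underside. Empty at the start; the salsa pot goes in its middle.
- bottle_red: closed round sauce bottle, red with a white label and red cap. Body 52 mm in diameter up to 112 mm, shoulder narrowing to 124 mm, then a straight cap 30 mm in diameter from 124 to 154 mm (top); about 0.35 kg. Grip it from above by the cap. Origin: centre of its underside, z up. Starts on the caddy's floor, in the front row; the order varies.
- bottle_green: closed round sauce bottle, green with a white label and green cap. Body 52 mm in diameter up to 112 mm, shoulder narrowing to 124 mm, then a straight cap 30 mm in diameter from 124 to 154 mm (top); about 0.35 kg. Grip it from above by the cap. Origin: centre of its underside, z up. Starts on the caddy's floor, in the front row; the order varies.
- bottle_yellow: closed round sauce bottle, yellow with a white label and yellow cap. Body 52 mm in diameter up to 112 mm, shoulder narrowing to 124 mm, then a straight cap 30 mm in diameter from 124 to 154 mm (top); about 0.35 kg. Grip it from above by the cap. Origin: centre of its underside, z up. Starts on the caddy's floor, in the front row; the order varies.
- pot_red: the salsa pot: white ceramic with a red band and a red lid that stays on; straight round wall 48 mm in diameter, 36 mm high, lid 49 mm wide to 41 mm, knob 14 mm wide to 50 mm; about 0.15 kg. Grip across the wall, fingers closing along the caddy's y (34 mm between the pots, 50 mm to the end wall). Origin: centre of its underside, z up. In the caddy's back row, left or right.
- pot_green: the same pot with a green lid and band, beside the salsa pot in the back row of the caddy; leave it where it is. Origin: centre of its underside.
- tumbler: empty green glass tumbler, 80 mm in diameter at the rim, 95 mm high, standing beyond the caddy to the right; leave it alone. Origin: centre of its underside.
- salt: white salt shaker with a steel top, 39 mm in diameter, 77 mm high, standing between robot and caddy; leave it alone. Origin: centre of its underside.
Things that resemble listed ones, but are neither listed nor needed, are in the scene too. There is more than one size of the bottle_green; the job needs the largest.

How it is judged:
By the outcome, as a careful person would: the job done as asked, in the order asked, and still so for the second after the job is handed in, with the robot touching nothing.
It also fails if it takes over 144 s, if anything falls off the work surface, if the arm or the gripper's body presses on something with over 40 N, if the wrist force passes 120 N, or if a joint passes its speed limit or range.

ROBOT

A 7-joint arm with a two-finger parallel gripper is mounted at the origin on the work surface. World frame = base frame: x ahead of the robot, y to its left, z up, the work surface at z = 0. Lengths are in m, angles in rad, forces in N, time in s.
With the tool pointing down it reaches from about 0.375 to 0.925 m from the base axis. Payload 3.1 kg.
Tool frame: the origin (TCP) lies between the finger pads; the fingertips stand 19 mm ahead of it and the grasp point (between the pads) is the TCP; z points along the fingers, y is the direction in which the jaws open and shut (so a half turn about z gives the same grasp; the last joint's range is limited). The gripper opens to 85 mm and grips with 20 to 120 N. Pads are 22 mm wide; open, the fingers measure 114 mm over their backs; the gripper's body (76 mm by 85 mm) begins 54 mm behind the grasp point. The pads swing forward as they close: fully open they stand 13 mm farther back than shut.
Start: joints at [1.118, 0.383, 0.044, 1.598, -0.018, 1.161, -0.05], TCP at [0.226, -0.61, 0.25] pointing down, gripper open.
Joint ranges: [-2.61, 2.61], [-0.41, 2.15], [-1.48, 1.57], [0, 2.5], [-1.57, 4.71], [0.05, 1.97], [-2.85, 2.85]. Speed limits (rad/s): [2.79, 2.79, 3.14, 3.14, 3.14, 3.14, 3.14].

INTERFACE

Orientations are given as a unit quaternion [x, y, z, w].
In Python, from bench import move_ptp, movel, move_j, move_gripper, pause, inverse_kinematics, read_camera, camera_params, MotionError, sign_off, look_for, tip_of, read_time_s, read_qpos, read_joint_vel, read_effort, read_eef_pos, read_tcp_rot, read_ft_force, read_ft_torque, read_finger_gap gives the robot as it stands. Calls block until the motion is done:
- move_ptp(position, orientation): joint-space move of the TCP to a pose.
- movel(position, orientation=None, speed=0.15): straight line of the TCP; orientation=None keeps the orientation; speed is the mean speed in m/s.
- move_j(angles): joint-space move.
- move_gripper(opening, effort=None): finger opening in m; effort is the grip in N (None keeps the last); returns when the fingers have stopped.
- pause(seconds).
- inverse_kinematics(position, orientation): joint angles nearest the present ones, or None.
- read_camera(name): name is "side" or "top" or "wrist"; returns the picture (384x512x3 uint8, red, green, blue); there is no depth.
- camera_params(name): a dict with "K" (3x3 intrinsics, pixels), "camera_from_world" (4x4, takes a point from world to camera coordinates). Camera axes: x right, y down, z forward; pixel columns grow to the right and rows downward; lengths in m; the calibration is good to about 2 mm. A picture is of the moment at which its call begins: read the wrist's pose just before it. camera_params takes no time and is no camera call; for the wrist camera it gives the pose at the moment of the call.
A pose or a line that the arm cannot do raises MotionError and nothing moves.
- sign_off(): hands the job in, once; it reports no verdict.
Trained networks look in the newest picture that a camera, given by its name, has taken for a name from the list of things; names that differ only in an ending like _2 or _b are one class to them, and where a whole thing is asked for, a point or a joint stands for the part that bears it (a point fixed in the world has none). Each returns a list of dicts, best first, with "confidence" (0 to 1); they miss things now and then, are a little off and sometimes report something else, mostly with a low value. They report only what shows in the picture. A call takes as long as a camera call. They do not tell look-alikes from the thing itself.
- look_for(camera, name): "at" ([column, row] in pixels, amid what is visible of it).
- tip_of(camera, name): "at" ([column, row] in pixels: a listed point, or the origin of a listed thing).
Readings, each from a call of its own:
- read_time_s(): time.
- read_qpos(): joint angles.
- read_joint_vel(): joint speeds.
- read_effort(): joint torques, N m.
- read_eef_pos(): TCP position.
- read_tcp_rot(): TCP orientation.
- read_ft_force(): force on the tool from outside, world axes, zero at the start.
- read_ft_torque(): the same for the moment, N m.
- read_finger_gap(): finger opening in m.
Only numpy, scipy, OpenCV 4.12 (cv2) and the standard library are available. Lean on these libraries where they do the work, as an engineer would, in place of code of your own. Each camera call takes 0.05 s, during which the arm holds its last target. There are 200 camera calls.

## Working session

There is one attempt and no reset: what is moved stays moved. The work goes in short steps, each a Python script; the robot and the scene stay as the last script left them, time stands still between calls to the robot, and variables do not carry over. Pictures are saved under pics/ and viewed, about 12 in all and at most 16, crops included, and the job is handed in when it is done.

```bash
mkdir -p pics; ls
python3 - <<'E'
from bench import *
import cv2,numpy as np
for c in ["top","side"]:
    im=read_camera(c); cv2.imwrite(f"pics/{c}0.png",im[:,:,::-1])
    for n in ["caddy","tray","saucer","bottle_red","bottle_green","bottle_yellow","pot_red","pot_green","tumbler","salt"]:
        print(c,n,[(np.round(d["at"]).tolist(),round(d["confidence"],2)) for d in tip_of(c,n)[:4]])
    p=camera_params(c);print(np.round(p["K"],1).tolist(),np.round(p["camera_from_world"],3).tolist())
print(read_time_s(),read_tcp_rot())
E
```

```text
pics
top caddy []
top tray [([376.0, 223.0], 0.87)]
top saucer [([132.0, 230.0], 0.71)]
top bottle_red [([225.0, 211.0], 0.69)]
top bottle_green [([278.0, 200.0], 0.93), ([262.0, 256.0], 0.68), ([294.0, 134.0], 0.63), ([373.0, 222.0], 0.43)]
top bottle_yellow [([250.0, 205.0], 0.66)]
top pot_red [([233.0, 186.0], 0.65)]
top pot_green [([264.0, 182.0], 0.83)]
top tumbler [([342.0, 120.0], 0.92), ([132.0, 230.0], 0.41), ([264.0, 183.0], 0.2)]
top salt [([219.0, 265.0], 0.61)]
[[372.6, 0.0, 253.3], [0.0, 372.6, 200.4], [0.0, 0.0, 1.0]] [[-0.019, -1.0, -0.01, 0.005], [-0.994, 0.02, -0.109, 0.557], [0.109, 0.008, -0.994, 0.937], [0.0, 0.0, 0.0, 1.0]]
side caddy [([245.0, 206.0], 0.57)]
side tray [([302.0, 128.0], 0.82)]
side saucer [([241.0, 349.0], 0.75)]
side bottle_red [([254.0, 229.0], 0.63)]
side bottle_green [([316.0, 209.0], 0.82), ([198.0, 155.0], 0.78), ([317.0, 254.0], 0.52)]
side bottle_yellow [([205.0, 126.0], 0.49)]
side pot_red []
side pot_green [([237.0, 192.0], 0.58)]
side tumbler [([205.0, 126.0], 0.8), ([252.0, 234.0], 0.71)]
side salt [([320.0, 252.0], 0.9)]
[[432.4, 0.0, 252.8], [0.0, 432.4, 194.2], [0.0, 0.0, 1.0]] [[-0.968, -0.251, -0.002, 0.537], [-0.184, 0.712, -0.677, 0.135], [0.171, -0.655, -0.736, 0.888], [0.0, 0.0, 0.0, 1.0]]
1.1 [ 9.84301248e-01  1.76496608e-01  2.27771228e-05 -2.76768200e-06]
```

View pics/top0.png

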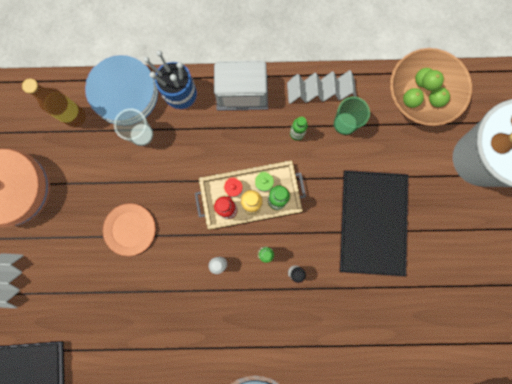

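View pics/side0.png

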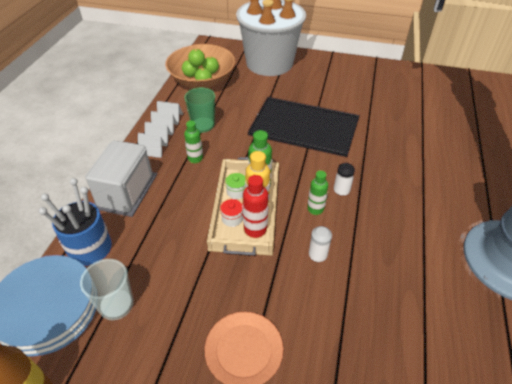

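The top view shows the caddy at (250,195) with the red (225,207), yellow (251,202) and large green (279,197) bottles. Behind them are the salsa pot (233,187) and the green pot (264,181). The tray is at (375,222) and the saucer at (130,230).

Things that could be mistaken for the targets:
- **Small green bottles:** at (266,255) and (299,128). The large one is in the caddy.
- **Tray pile:** at (30,365), not the one meant.
- **Pepper shaker:** at (297,273), not the salt.
- **Clear glass:** at (130,125), not the tumbler.

Next I'll take a close look with the wrist camera.

```bash
cat > h.py <<'E'
from bench import *
import cv2,numpy as np
from scipy.spatial.transform import Rotation as R
def ray(cam,uv,z,p=None):
    p=p or camera_params(cam); K=np.array(p["K"]);T=np.array(p["camera_from_world"])
    d=T[:3,:3].T@np.linalg.solve(K,[uv[0],uv[1],1.]); c=-T[:3,:3].T@T[:3,3]
    return c+d*(z-c[2])/d[2]
def proj(p,X):
    K=np.array(p["K"]);T=np.array(p["camera_from_world"])
    q=K@(T[:3,:3]@np.asarray(X,float)+T[:3,3]); return q[:2]/q[2]
def quat(a):  # tool down, jaw (tool y) along angle a in world xy
    y=np.array([np.cos(a),np.sin(a),0]);z=np.array([0,0,-1.]);x=np.cross(y,z)
    return R.from_matrix(np.c_[x,y,z]).as_quat()
def bestq(pos,a):
    q0=np.array(read_qpos());best=None
    for b in (a,a+np.pi):
        s=inverse_kinematics(list(pos),quat(b).tolist())
        if s is not None:
            c=abs(np.array(s)-q0).max()
            if best is None or c<best[0]: best=(c,quat(b).tolist(),s)
    return best
E
python3 - <<'E'
from h import *
for n,uv,z in [("red",(225,211),.008),("yel",(250,205),.008),("grn",(278,200),.008),("potr",(233,186),.008),("potg",(264,182),.008),("tray",(376,223),0),("saucer",(132,230),0),("salt",(219,265),0)]:
    print(n,ray("top",uv,z).round(3))
c=[ray("top",u,.042)[:2] for u in [(199,180),(293,162),(302,212),(208,229)]]
print(np.round(c,3))
pos=[0.52,0.0,0.42]
b=bestq(pos,0.18)
print(b)
p=camera_params("wrist"); print(p["camera_from_world"].round(3) if hasattr(p["camera_from_world"],'round') else p)
move_ptp(pos,b[1]); 
im=read_camera("wrist");p=camera_params("wrist");print(ray("wrist",(256,192),0),read_eef_pos(),-np.array(p["camera_from_world"])[:3,:3].T@np.array(p["camera_from_world"])[:3,3])
np.savez("w1.npz",K=p["K"],T=p["camera_from_world"],im=im)
cv2.imwrite("pics/w1.png",im[:,:,::-1])
for n in ["caddy","bottle_red","bottle_green","bottle_yellow","pot_red","pot_green"]:
    print(n,[(np.round(d["at"],1).tolist(),round(d["confidence"],2),ray("wrist",d["at"],.008 if n!='caddy' else 0).round(4).tolist()) for d in tip_of("wrist",n)[:3]])
print(read_time_s())
E
```

```text
red [0.532 0.07  0.008]
yel [0.547 0.003 0.008]
grn [ 0.559 -0.071  0.008]
potr [0.599 0.048 0.008]
potg [ 0.608 -0.035  0.008]
tray [ 0.493 -0.33   0.   ]
saucer [0.487 0.319 0.   ]
salt [ 0.391  0.088 -0.   ]
[[ 0.611  0.134]
 [ 0.653 -0.111]
 [ 0.523 -0.13 ]
 [ 0.484  0.111]]
(np.float64(0.6847569087553236), [0.6406911996329339, 0.7677986628751785, 0.0, 0.0], array([ 0.53426995,  0.06960226, -0.64086628,  1.64428129,  0.04194266,
        1.44159997,  0.06915818]))
[[ 0.348 -0.937 -0.    -0.65 ]
 [-0.905 -0.336  0.262 -0.035]
 [-0.246 -0.091 -0.965  0.379]
 [ 0.     0.     0.     1.   ]]
[ 0.52743008 -0.09026001  0.        ] [ 0.52007558 -0.00160654  0.41956186] [0.50883324 0.06363234 0.54361309]
caddy [([289.7, 155.1], 0.92, [0.5791, -0.0048, 0.0])]
bottle_red [([272.6, 116.7], 0.74, [0.5323, 0.0607, 0.008])]
bottle_green [([205.7, 158.0], 0.85, [0.4204, -0.0375, 0.008]), ([350.1, 227.9], 0.83, [0.7313, -0.1282, 0.008]), ([274.2, 186.1], 0.66, [0.5607, -0.0688, 0.008])]
bottle_yellow [([272.6, 150.5], 0.94, [0.5443, -0.0001, 0.008])]
pot_red [([302.0, 130.0], 0.88, [0.5912, 0.0476, 0.008])]
pot_green [([299.1, 172.8], 0.6, [0.6035, -0.0332, 0.008])]
3.925
```

View pics/w1.png

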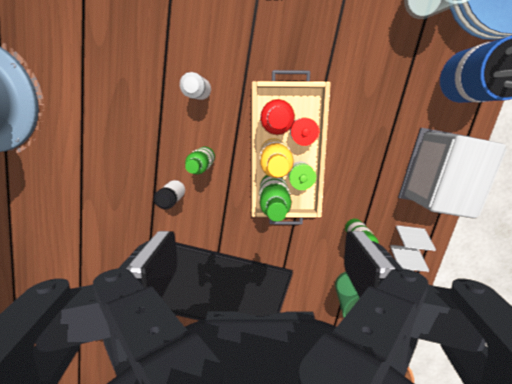

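```bash
cat > ov.py <<'E'
from h import *
def overlay(im,p,items,box,s,fn):
    x0,y0,x1,y1=box
    o=cv2.resize(im[y0:y1,x0:x1,::-1],None,fx=s,fy=s,interpolation=cv2.INTER_CUBIC)
    for (x,y,z,r) in items:
        a=np.linspace(0,2*np.pi,49)
        pts=np.array([proj(p,(x+r*np.cos(t),y+r*np.sin(t),z)) for t in a])
        cv2.polylines(o,[np.int32((pts+.5-[x0,y0])*s)],True,(255,0,255),1)
    cv2.imwrite(fn,o)
E
python3 - <<'E'
from ov import *
d=np.load("w1.npz");p=dict(K=d["K"],camera_from_world=d["T"]);im=d["im"]
B=[(.532,.061),(.5443,0),(.5607,-.0688)]
P=[(.5912,.0476),(.6035,-.0332)]
hsv=cv2.cvtColor(im,cv2.COLOR_RGB2HSV)
items=[(x,y,.162,.015) for x,y in B]+[(x,y,.120,.026) for x,y in B]+[(x,y,.049,.0245) for x,y in P]
overlay(im,p,items,(235,70,345,230),5 if 0 else 3.7,"pics/w1o.png")
E
```

```text
(no output)
```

View pics/w1o.png

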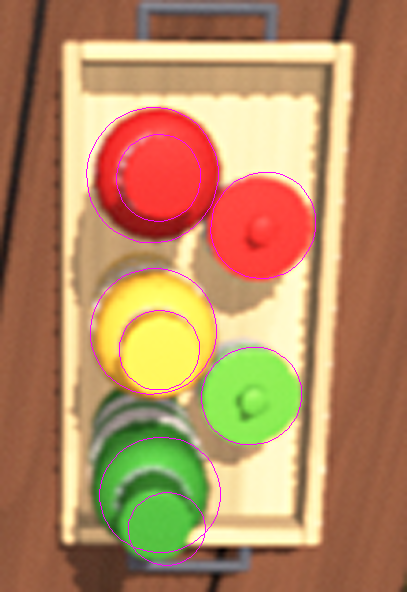

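The crop matches my choice: the red and yellow bottles and both pots lie on the projected circles. The large green bottle sits about 2 mm left of its estimate, with its cap at crop (163,527). I'll correct that and move the green bottle first, checking after the grasp.

```bash
cat >> h.py <<'E'
A=0.18; ZG=.154; ZUP=.25
TR={"g":(.573,-.33),"y":(.493,-.33),"r":(.413,-.33)}
def pick(xy,z,a=A,op=.05,eff=40,up=ZUP,zap=None):
    b=bestq([*xy,up],a); move_ptp([*xy,up],b[1]); move_gripper(op)
    movel([*xy,z],speed=.2); move_gripper(0.,eff); g=read_finger_gap()
    movel([*xy,up],speed=.2); print("pick",np.round(xy,4),"gap",g,read_finger_gap(),"F",np.round(read_ft_force(),1),"t",read_time_s()); return b[1]
def place(xy,z,q,op=.05,up=ZUP):
    movel([*xy,up],q,speed=.25); movel([*xy,z+.012],speed=.2); movel([*xy,z],speed=.05)
    print(" F at place",np.round(read_ft_force(),1),np.round(read_eef_pos(),4)); move_gripper(op)
    movel([*xy,up],speed=.25); print("placed",read_time_s())
E
python3 - <<'E'
from h import *
import json
d=np.load("w1.npz");p=dict(K=d["K"],camera_from_world=d["T"])
c=lambda u,v:ray(0,(235+u/3.7,70+v/3.7),.162,p)[:2]
g=np.array([.5607,-.0688])+c(162,526)-c(167.5,528)
r=np.array([.532,.061])+c(1,0)-c(0,0)
print("green",g,"red",r)
# saucer
im=read_camera("top"); 
t=im[190:270,90:170]; hsv=cv2.cvtColor(t,cv2.COLOR_RGB2HSV)
m=((hsv[...,2]>170)&(t[...,0]>t[...,2]*1.35)).astype(np.uint8)
n,l,st,ce=cv2.connectedComponentsWithStats(m);i=1+st[1:,4].argmax();print(st[i],ce[i]+[90,190])
s=ray("top",(90+st[i][0]+st[i][2]/2-.5,190+st[i][1]+st[i][3]/2-.5),.014);print("saucer",s)
json.dump(dict(g=list(g),y=[.5443,0.],r=list(r),s=list(s[:2])),open("st.json","w"))
q=pick(g,ZG)
place(TR["g"],ZG-.002,q)
cv2.imwrite("pics/top1.png",read_camera("top")[100:290,180:430,::-1].repeat(3,0).repeat(3,1))
E
```

```text
green [ 0.55842796 -0.06836898] red [0.53233656 0.06106046]
[  12   13   53   53 2182] [128.32859762 229.35426214]
saucer [0.48922562 0.3250583  0.014     ]
pick [ 0.5584 -0.0684] gap 0.029093280198275815 0.02887842178075199 F [-0.3  0.1 -4.6] t 6.7667
 F at place [-0.1 -0.8 -1.1] [ 0.5733 -0.3306  0.1529]
placed 9.825
```

View pics/top1.png

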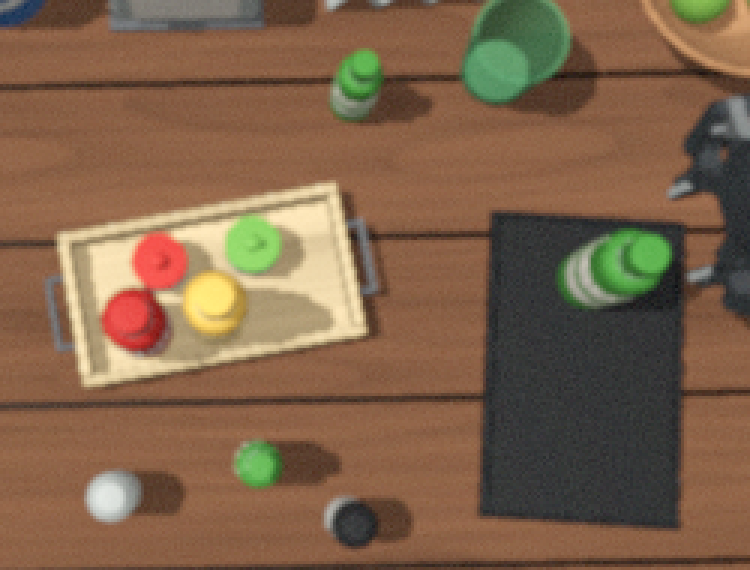

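The green bottle stands upright on the tray at (600,270) in the crop and the caddy is undisturbed. Next are yellow and red, then a wrist look at the pots and the saucer.

Run:
```python
from ov import *
import json
S=json.load(open("st.json"))
for k in "yr":
    q=pick(S[k],ZG); place(TR[k],ZG-.002,q)
def look(pos,a,fn,names):
    b=bestq(pos,a); move_ptp(pos,b[1]); im=read_camera("wrist");p=camera_params("wrist")
    np.savez(fn+".npz",K=p["K"],T=p["camera_from_world"],im=im)
    for n,z in names: print(n,[(np.round(d["at"],1).tolist(),round(d["confidence"],2),ray("wrist",d["at"],z).round(4).tolist()) for d in tip_of("wrist",n)[:2]])
    return im,p
im,p=look([.60,-.03,.3],A+np.pi/2,"w2",[("pot_red",.008),("pot_green",.008),("caddy",0)])
cv2.imwrite("pics/w2.png",im[:,:,::-1])
im,p=look([.49,.29,.3],A+np.pi/2,"w3",[("saucer",0)])
cv2.imwrite("pics/w3.png",im[:,:,::-1])
print(read_time_s())
```

```text
pick [0.5443 0.    ] gap 0.028779981694054674 0.02870747889027196 F [ 0.1  0.5 -3.6] t 12.925
 F at place [ 0.8 -0.1 -1.5] [ 0.4942 -0.3306  0.1532]
placed 16.2667
pick [0.5323 0.0611] gap 0.028883013898259195 0.028623397657071593 F [-1.  -0.4 -4.1] t 19.525
 F at place [ 0.4 -0.2 -0.2] [ 0.4143 -0.3308  0.1532]
placed 23.1667
pot_red [([312.4, 162.8], 0.59, [0.592, 0.0455, 0.008])]
pot_green [([260.3, 161.2], 0.62, [0.6036, -0.0313, 0.008])]
caddy [([290.2, 142.1], 0.95, [0.5688, 0.0083, 0.0]), ([104.0, 231.9], 0.26, [0.7649, -0.2613, 0.0])]
saucer []
26.0833
```

Run:
```python
from ov import *
d=np.load("w2.npz");p=dict(K=d["K"],camera_from_world=d["T"]);im=d["im"]
overlay(im,p,[(.5915,.0465,.049,.0245),(.6035,-.0325,.049,.0245),(.5915,.0465,.008,.024)],(200,80,400,230),3,"pics/w2o.png")
d=np.load("w3.npz");p=dict(K=d["K"],camera_from_world=d["T"]);im=d["im"]
print(proj(p,(.489,.325,0)))
overlay(im,p,[(.489,.325,.014,.068),(.489,.325,.006,.042)],(0,0,512,384),1.3,"pics/w3o.png")
```

```text
[284.61847835 159.90355692]
```

View pics/w2o.png

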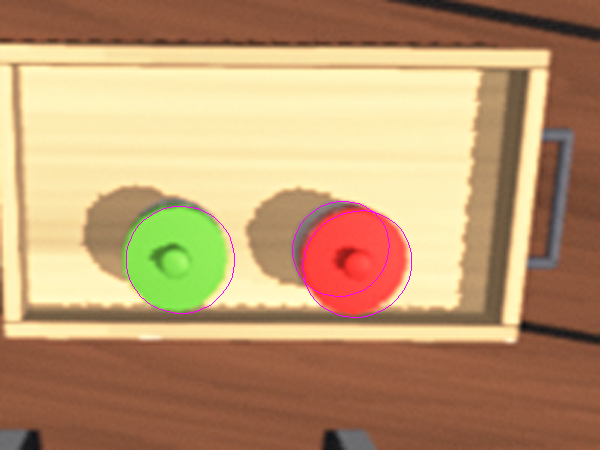

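View pics/w3o.png

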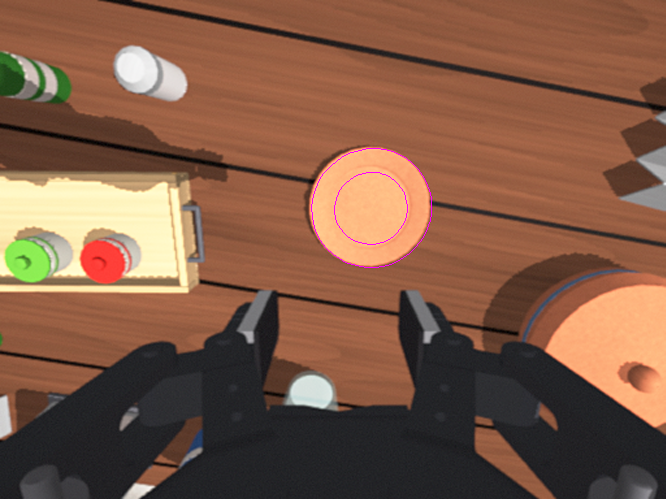

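The saucer's rim circle fits exactly, centred at (.489,.325). The salsa pot's circle at crop (356,262) fits to about 1 mm. The way is clear, so I'll take the pot.

Run:
```python
from ov import *
S=(.489,.325)
q=pick((.5912,.0467),.037,a=A+np.pi/2,op=.064,eff=30,up=.2)
print(read_finger_gap())
place(S,.036,q,op=.060,up=.2)
b=bestq([.49,.29,.3],A+np.pi/2); movel([.49,.25,.3],speed=.25)
im=read_camera("wrist");p=camera_params("wrist")
overlay(im,p,[(*S,.055-.008,.0245),(*S,.006,.042),(*S,.014,.068)],(0,0,512,384),1.3,"pics/w4.png")
print(tip_of("wrist","pot_red"),proj(p,(*S,.006)),read_time_s())
```

```text
pick [0.5912 0.0467] gap 0.04741901653638147 0.04749045306276088 F [ 0.  -0.3 -1.7] t 29.6833
0.04749045306276088
 F at place [0.6 1.  2.2] [0.4902 0.3259 0.037 ]
placed 33.4083
[{'at': [309.6, 169.4], 'confidence': 0.72}] [308.73782531 168.09753821] 34.1583
```

View pics/w4.png

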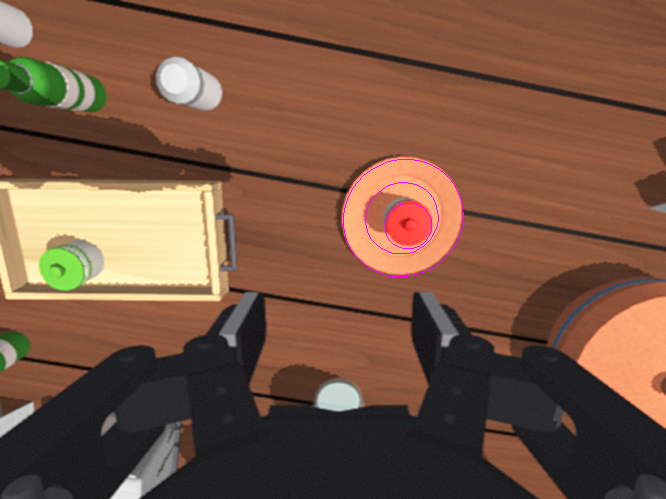

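The pot sits in the middle of the saucer, with its lid at (410,224) on the projected circle. Now the bottles go back: red, yellow, then green.

Run:
```python
from ov import *
import json
S=json.load(open("st.json"))
move_ptp([.45,-.05,.33],bestq([.45,-.05,.33],A)[1])
for k in "ryg":
    q=pick(TR[k],ZG-.002)
    xy=S[k]; movel([*xy,ZUP],q,speed=.25); pause(.2)
    place(xy,ZG+.001,q)
b=bestq([.52,0,.42],A); move_ptp([.52,0,.42],b[1]); pause(.3)
im=read_camera("wrist");p=camera_params("wrist"); np.savez("w5.npz",K=p["K"],T=p["camera_from_world"],im=im)
B=[S[k] for k in "ryg"]
overlay(im,p,[(x,y,.162,.015) for x,y in B]+[(x,y,.120,.026) for x,y in B]+[(.6035,-.0325,.049,.0245)],(235,70,345,230),3.7,"pics/w5o.png")
d=np.load("w1.npz"); a=d["im"][70:230,235:345]; c=im[70:230,235:345]
cv2.imwrite("pics/cmp.png",cv2.resize(np.hstack([a,c,cv2.imread("pics/w5o.png")[:,:,::-1][:0] if 0 else c*0])[:,:220,::-1],None,fx=3.6,fy=3.6,interpolation=cv2.INTER_CUBIC))
for n in ["bottle_red","bottle_yellow","bottle_green"]: print(n,[np.round(t["at"],1).tolist() for t in tip_of("wrist",n)[:3]])
cv2.imwrite("pics/side5.png",read_camera("side")[:,:,::-1]); print(read_time_s())
```

```text
pick [ 0.413 -0.33 ] gap 0.0286965011779445 0.02818642407704544 F [-0.7 -0.6 -4.3] t 38.3167
 F at place [1.2 0.1 2.3] [0.5342 0.0616 0.1567]
placed 42.3833
pick [ 0.493 -0.33 ] gap 0.02864515732531741 0.028831542892984764 F [-0.2 -0.  -3.6] t 45.6583
 F at place [-1.2 -0.1  4.8] [5.456e-01 3.000e-04 1.569e-01]
placed 49.425
pick [ 0.573 -0.33 ] gap 0.028379774518474246 0.028739164297100377 F [-0.8  0.1 -4.7] t 52.4917
 F at place [-3.  -0.5  6. ] [ 0.5597 -0.0684  0.157 ]
placed 55.975
bottle_red []
bottle_yellow [[278.1, 153.9]]
bottle_green [[352.2, 225.5], [204.7, 160.0], [273.4, 185.9]]
57.3
```

View pics/w5o.png

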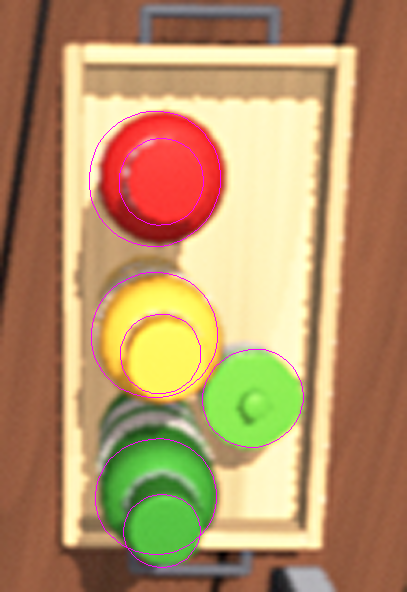

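View pics/side5.png

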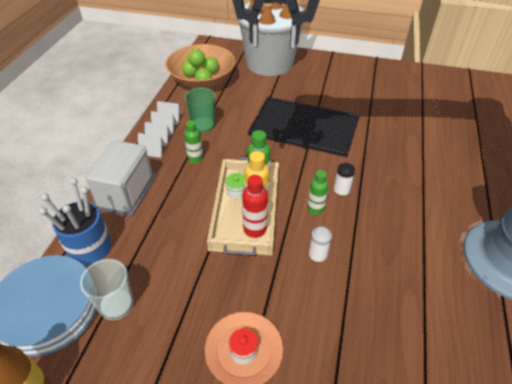

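The red, yellow and green bottles stand upright within about 2 mm of their original spots. The green pot hasn't moved, the salsa pot is centred on the saucer at (243,345), and the gripper is clear, so I'll hand in.

Run:
```python
from h import *
sign_off()
```

```text
the job is handed in; nothing more can be done
```

The job is done and handed in, at about 57 s of the 144 s allowed. I stood the green, yellow and red bottles on the black tray, set the salsa pot in the saucer, then put the bottles back in reverse order.

**Last checks:**
- **Bottles:** all three stand upright in the caddy. The overlay puts them about 1–2 mm from their starting spots, all shifted slightly away from the robot.
- **Salsa pot:** it sits in the middle of the saucer, within about 1–2 mm by the projected circle.
- **Left alone:** the green-lidded pot, tumbler and salt shaker show no movement in the pictures.
- **Force:** the highest wrist reading I took was about 7 N, sampled after lifts and at placing rather than logged throughout.

**Disagreements:** in the final picture the network did not report the red bottle, but it is plainly visible standing there. Its yellow-bottle point moved about 6 pixels from the first picture. The overlay shows a much smaller shift, so I went by the overlay.

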